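Sweep washers through the sorting-tray gate

ROBOT

A 6-joint arm with a two-finger parallel gripper is mounted at the origin on the work surface. World frame = base frame: x ahead of the robot, y to its left, z up, the work surface at z = 0. Lengths are in m, angles in degrees, forces in N, time in s.
With the tool pointing down it reaches from about 0.325 to 0.85 m from the base axis. Payload 15.5 kg.
Tool frame: the origin (TCP) lies midway between the tips of the shut fingers; the grasp point (between the pads) lies 19 mm behind it; z points along the fingers, y is the line along which they close (so a half turn about z gives the same grasp; the last joint's range is limited). The gripper opens to 91 mm and grips with 3 to 60 N. Pads are 32 mm wide; open, the fingers measure 118 mm over their backs; the gripper's body (76 mm by 178 mm) begins 60 mm behind the grasp point.
Start: joints at [71.534, 28.281, 77.091, -0, 74.628, -5.472], TCP at [0.141, 0.609, 0.214] pointing down, gripper open.
Joint ranges: [-166.48, 166.48], [-47.26, 123.95], [12.59, 153.08], [-70.14, 250.14], [6.76, 159.57], [-176.63, 176.63]. Speed limits (degrees/s): [108.29, 108.29, 147.25, 172.46, 172.46, 172.46].

INTERFACE

Orientations are given as a 3x3 rotation matrix whose columns are the frame's x, y, z axes.
In Python, from bench import ctrl gives the robot as it stands. The module is installed in compiled form; this text tells all that it offers. Calls block until the motion is done:
- ctrl.goto(position, orientation): joint-space move of the TCP to a pose.
- ctrl.move_l(position, vel=0.15, ori=None, contact_N=None): straight line of the TCP; ori=None keeps the orientation; vel is the mean speed in m/s. With contact_N (N) it stops when the force on the tool has changed by that much, and returns True; else False.
- ctrl.movej(angles): joint-space move.
- ctrl.command_gripper(opening): opening from 0.0 (shut) to 1.0 (fully open); the grip force is fixed at half the most; returns when the fingers have stopped.
- ctrl.sleep(seconds).
- ctrl.ik(position, orientation): joint angles nearest the present ones, or None.
- ctrl.read_camera(name): name is "scene" or "top" or "wrist"; returns the picture (400x640x3 uint8, blue, green, red); there is no depth.
- ctrl.camera_params(name): a dict with "fx", "fy", "cx", "cy" (pixels), "pose" (4x4, takes a point from camera to world coordinates); the wrist camera has in their place "T_tool_cam" (4x4, takes a point from camera to tool coordinates, whose origin is the TCP and whose axes are the flange's). Camera axes: x right, y up, looking along -z (the intrinsics and any distortion apply to the point x, -y, -z); pixel columns grow to the right and rows downward; lengths in m; the calibration is good to about 2 mm. A picture is of the moment at which its call begins: read the wrist's pose just before it. camera_params takes no time and is no camera call.
A pose or a line that the arm cannot do raises ctrl.MotionError and nothing moves.
- ctrl.sign_off(): hands the job in; it is judged then, once.
Readings, each from a call of its own:
- ctrl.current_t(): time.
- ctrl.current_q(): joint angles.
- ctrl.current_dq(): joint speeds.
- ctrl.current_effort(): joint torques, N m.
- ctrl.current_tool_pos(): TCP position.
- ctrl.current_eef_rot(): TCP orientation.
- ctrl.current_contact_force(): force on the tool from outside, world axes, zero at the start.
- ctrl.current_wrist_torque(): the same for the moment, N m.
- ctrl.current_grip_width(): opening from 0.0 (shut) to 1.0 (fully open).
- ctrl.current_grasp_force(): force on a finger pad.
Only numpy, scipy, OpenCV 4.12 (cv2) and the standard library are available. Lean on these libraries where they do the work, as an engineer would, in place of code of your own. Each camera call takes 0.05 s, during which the arm holds its last target. There are 200 camera calls.

TASK

Sweep the three loose steel washers on the sorting tray through its narrow gate, one at a time, so that each drops into the slot and lies in the yellow box below. Only push them along the tray with the fingertips, never picking one up; leave the two brass bolts standing where they are and do not disturb the other things on the bench.

Things in the scene. Friction and masses are not known exactly. Their poses are not given: they have to be found in the camera images.
- tray: Fixed steel sorting tray, black rubber-lined deck, blue rims; its place and turn vary. Origin: on the bench, under the middle of the gate lip; x points through the gate into the slot, z up. Deck top 50 mm above the bench; sorting field x = -235 to 0 mm, y = +-120 mm. Rims and fences: 15 mm above the deck, 4 mm thick.
- gate (a point): Middle of the 40 mm wide gate's lip, at deck height; axes as the tray's. Two straight fences funnel at 45 degrees from the side rims (tray x = -100, y = +-120 mm) to the gate (x = 0, y = +-20 mm). The deck ends at the lip: a washer drops once its centre is past it.
- slot (a point): Middle of the slot's mouth, at deck height, 31 mm beyond the lip; axes as the tray's. The slot is 62 mm long in x, 40 mm wide, open above, with 15 mm high fences on its three other sides. Under it stands the yellow box, its floor 46 mm below the deck.
- washer1: Loose bright steel structural washer, 30 mm outside, 18 mm hole, 8 mm thick, about 29 g, lying flat on the tray's deck in the row nearer the gate. Origin: centre of its underside.
- washer2: Loose bright steel structural washer, 30 mm outside, 18 mm hole, 8 mm thick, about 29 g, lying flat on the tray's deck in the row nearer the gate. Origin: centre of its underside.
- washer3: Loose bright steel structural washer, 30 mm outside, 18 mm hole, 8 mm thick, about 29 g, lying flat on the tray's deck in the far row, among or beside the bolts. Origin: centre of its underside.
- bolt1: Loose brass hex bolt standing on its head on the tray's deck in the far row: head 24 mm across flats and 10 mm high below, 16 mm shank above, 48 mm tall in all, 110 g. Origin: centre of the head's underside, z along the shank. To be left standing.
- bolt2: Loose brass hex bolt standing on its head on the tray's deck in the far row: head 24 mm across flats and 10 mm high below, 16 mm shank above, 48 mm tall in all, 110 g. Origin: centre of the head's underside, z along the shank. To be left standing.
- ear_defenders: Loose black ear defenders with red discs on the cups, about 180 x 175 mm and 84 mm high, lying on the left of the bench. Origin: on the bench midway between the cups. To be left alone.
- spray_can: Loose aerosol can, 53 mm diameter, 190 mm tall, upright at the right of the bench beyond the spanner. Origin: centre of its underside. To be left alone.
- spray_bottle: Loose white trigger bottle with a red head, 76 mm diameter, 195 mm tall, upright at the right of the bench. Origin: centre of its underside. To be left alone.
- spanner: Loose steel spanner, 200 mm long, lying flat on the bench to the right of the tray. Origin: on the bench under the spanner's middle. To be left alone.

How it is judged:
By the outcome, as a careful person would: the job done as asked, in the order asked, and still so for the second after the job is handed in, with the robot touching nothing.
It also fails if it takes over 61 s, if anything falls off the work surface, if the arm or the gripper's body presses on something with over 40 N, if the wrist force passes 120 N, or if a joint passes its speed limit or range.

## Working session

There is one attempt and no reset: what is moved stays moved. The work goes in short steps, each a Python script; the robot and the scene stay as the last script left them, time stands still between calls to the robot, and variables do not carry over. Pictures are saved under pics/ and viewed, at most 10 in all, crops included, and the job is handed in when it is done.

```bash
mkdir -p pics
python3 - <<'E'
from bench import ctrl
import cv2,numpy as np
np.set_printoptions(precision=4,suppress=True)
for n in("top","scene"):
    cv2.imwrite(f"pics/{n}0.png",ctrl.read_camera(n))
for n in("top","scene","wrist"): print(n,ctrl.camera_params(n))
print(ctrl.current_tool_pos(),ctrl.current_eef_rot(),ctrl.current_t())
E
```

```text
top {'fx': 454.9396767449794, 'fy': 454.9396767449794, 'cx': 318.74423558092974, 'cy': 208.22699210727976, 'pose': array([[-0.0185,  0.9911, -0.132 ,  0.3992],
       [-0.9997, -0.0202, -0.0121, -0.0151],
       [-0.0147,  0.1318,  0.9912,  1.4832],
       [ 0.    ,  0.    ,  0.    ,  1.    ]])}
scene {'fx': 445.79801419084987, 'fy': 445.79801419084987, 'cx': 331.0380811147422, 'cy': 195.17487822071348, 'pose': array([[ 0.8426, -0.3551,  0.4049,  1.0459],
       [ 0.5385,  0.5711, -0.6196, -0.6676],
       [-0.0112,  0.7401,  0.6725,  0.7795],
       [ 0.    ,  0.    ,  0.    ,  1.    ]])}
wrist {'fx': 343.1717296592579, 'fy': 343.1717296592579, 'cx': 317.91781645820816, 'cy': 199.2908255799152, 'T_tool_cam': array([[ 0.0004,  0.9603,  0.2788,  0.0782],
       [ 1.    ,  0.0001, -0.0017, -0.0002],
       [-0.0017,  0.2788, -0.9603, -0.171 ],
       [ 0.    ,  0.    ,  0.    ,  1.    ]])}
[0.1404 0.6087 0.2134] [[-0.9744  0.2249 -0.0003]
 [ 0.2249  0.9744 -0.001 ]
 [ 0.0001 -0.0011 -1.    ]] 0.1
```

View pics/top0.png

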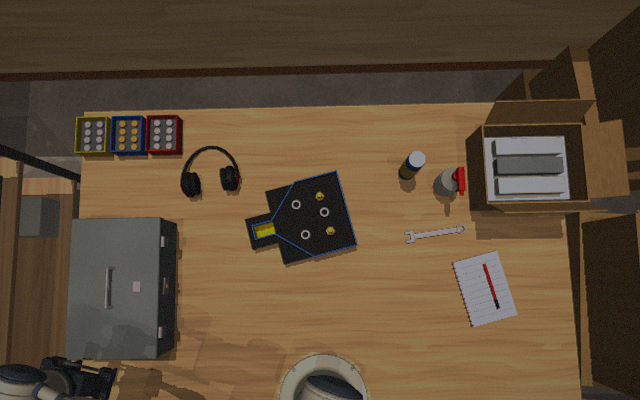

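View pics/scene0.png

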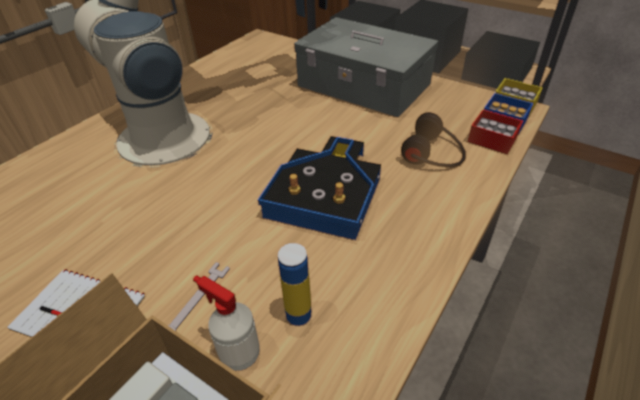

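```bash
cat > h.py <<'E'
from bench import ctrl
import cv2,numpy as np
np.set_printoptions(precision=4,suppress=True)
def cam(n):
    P=ctrl.camera_params(n)
    if n=="wrist":
        T=np.eye(4);T[:3,:3]=ctrl.current_eef_rot();T[:3,3]=ctrl.current_tool_pos();P["pose"]=T@P["T_tool_cam"]
    return P,ctrl.read_camera(n)
def ray(P,uv,z):
    uv=np.atleast_2d(uv).astype(float)
    d=np.c_[(uv[:,0]-P["cx"])/P["fx"],-(uv[:,1]-P["cy"])/P["fy"],-np.ones(len(uv))]@P["pose"][:3,:3].T
    o=P["pose"][:3,3]
    return o+d*((z-o[2])/d[:,2])[:,None]
def rot(yaw): # tool x axis at yaw (deg), pointing down
    a=np.radians(yaw);c,s=np.cos(a),np.sin(a)
    return np.array([[c,s,0],[s,-c,0],[0,0,-1.]])
E
python3 - <<'E'
from h import *
P,_=cam("top")
c=ray(P,[(337,171),(356,245),(277,218),(281,240)],.065)
print(c)
print(ray(P,[(296,204),(305,235),(324,212)],.058)); print(ray(P,[(319,197),(330,232)],.06))
for x,y in [(.42,.02),(.38,.02),(.36,.02)]:
  for yaw in (0,90,180,-90):
    print(x,yaw,ctrl.ik(np.array([x,y,.30]),rot(yaw)))
E
```

```text
[[ 0.7063 -0.0579  0.065 ]
 [ 0.4705 -0.1113  0.065 ]
 [ 0.5599  0.134   0.065 ]
 [ 0.4906  0.1219  0.065 ]]
[[ 0.6041  0.0742  0.058 ]
 [ 0.5053  0.0471  0.058 ]
 [ 0.5768 -0.014   0.058 ]]
[[ 0.6247  0.0009  0.06  ]
 [ 0.513  -0.0315  0.06  ]]
0.42 0 [-5.4225  6.3282 95.9749 -0.     77.6969 84.5775]
0.42 90 [-5.4225  6.3282 95.9749 -0.     77.6969 -5.4225]
0.42 180 [ -5.4225   6.3282  95.9749  -0.      77.6969 -95.4225]
0.42 -90 [ -5.4225   6.3282  95.9749  -0.      77.6969 174.5775]
0.38 0 [ -5.9983   2.6023 100.1959  -0.      77.2018  84.0017]
0.38 90 [ -5.9983   2.6023 100.1959  -0.      77.2018  -5.9983]
0.38 180 [ -5.9983   2.6023 100.1959  -0.      77.2018 -95.9983]
0.38 -90 [ -5.9983   2.6023 100.1959  -0.      77.2018 174.0017]
0.36 0 [ -6.3349   0.6904 102.2019  -0.      77.1077  83.6651]
0.36 90 [ -6.3349   0.6904 102.2019  -0.      77.1077  -6.3349]
0.36 180 [ -6.3349   0.6904 102.2019  -0.      77.1077 -96.3349]
0.36 -90 [ -6.3349   0.6904 102.2019  -0.      77.1077 173.6651]
```

Run:
```python
from h import *
ctrl.goto(np.array([.49,.03,.29]),rot(13))
P,I=cam("wrist"); np.save("pics/P1.npy",P["pose"]); cv2.imwrite("pics/w1.png",I); print(ctrl.current_t(),P["pose"])
```

```text
2.6167 [[ 0.2267  0.9356  0.2708  0.5674]
 [-0.974   0.2182  0.0615  0.0481]
 [-0.0016 -0.2776  0.9607  0.4609]
 [ 0.      0.      0.      1.    ]]
```

View pics/w1.png

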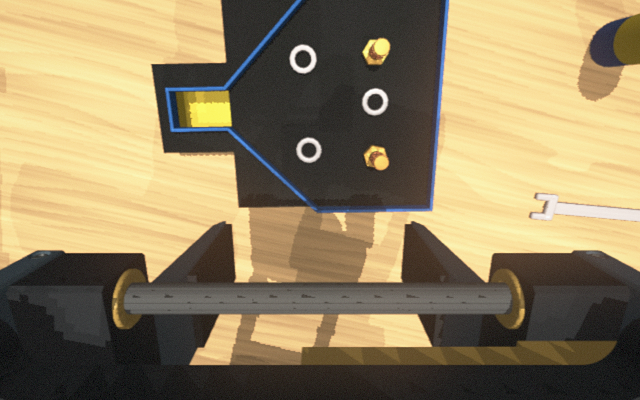

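```bash
cat > m.py <<'E'
from h import *
P=ctrl.camera_params("wrist");P["pose"]=np.load("pics/P1.npy");I=cv2.imread("pics/w1.png")
hsv=cv2.cvtColor(I,cv2.COLOR_BGR2HSV)
blue=cv2.inRange(hsv,(100,120,70),(125,255,255));blue[240:]=0;blue[:,500:]=0
v,u=np.nonzero(blue);w=ray(P,np.c_[u,v],.065)[:,:2]
def line(sel):
    vx,vy,x,y=cv2.fitLine(w[sel].astype(np.float32),cv2.DIST_HUBER,0,.001,.001).ravel()
    return np.array([x,y]),np.array([vx,vy]),np.degrees(np.arctan2(vy,vx))%180,sel.sum()
L={"slotT":(v<96)&(u>176)&(u<225)&(v>80),"slotB":(v>124)&(u>178)&(u<225)&(v<136),"rear":(u>420)&(v<200),
"fT":(u>236)&(u<300)&(v<84),"fB":(u>238)&(u<308)&(v>134),"side":(v>200)&(u>325)&(u<425),"end":(u<180)&(v>95)&(v<124)}
r={k:line(s) for k,s in L.items()}
for k in r: print(k,*r[k])
def X(a,b):
    t=np.linalg.solve(np.c_[r[a][1],-r[b][1]],r[b][0]-r[a][0]);return r[a][0]+t[0]*r[a][1]
print("apex",X("fT","fB"),"gT",X("slotT","fT"),"gB",X("slotB","fB"))
m=cv2.inRange(hsv,(0,0,150),(180,60,255));m[:30]=0
for c in cv2.findContours(m[:200,250:420].copy(),cv2.RETR_EXTERNAL,cv2.CHAIN_APPROX_NONE)[0]:
    if cv2.contourArea(c)>150:
        q=c[:,0]+[250,0];(e,ax,_)=cv2.fitEllipse(q);print("washer",e,ax,ray(P,e,.058)[0])
E
python3 m.py
python3 -c "
import cv2;I=cv2.imread('pics/w1.png')[0:220,150:460];cv2.imwrite('pics/c1.png',cv2.resize(I,None,fx=2.5,fy=2.5,interpolation=2))"
```

```text
slotT [0.5504 0.1769] [ 0.2544 -0.9671] 104.73665 198
slotB [0.506  0.1713] [ 0.2402 -0.9707] 103.89608 172
rear [ 0.6209 -0.0759] [0.9696 0.2447] 14.166313 429
fT [0.6174 0.1154] [ 0.8592 -0.5117] 149.22589 485
fB [0.4808 0.0853] [0.522  0.8529] 58.5307 431
side [ 0.4587 -0.0474] [ 0.2437 -0.9698] 104.10641 133
end [0.5198 0.2077] [0.9705 0.2409] 13.94035 139
apex [0.5308 0.167 ] gT [0.5571 0.1513] gB [0.5139 0.1393]
washer (308.4142150878906, 149.6619873046875) (23.914325714111328, 23.997018814086914) [0.5103 0.0469 0.058 ]
washer (374.71258544921875, 101.25078582763672) (24.84305763244629, 26.29254913330078) [ 0.5806 -0.014   0.058 ]
washer (302.5750427246094, 58.49929428100586) (25.82480812072754, 27.62507438659668) [0.606  0.0749 0.058 ]
```

View pics/c1.png

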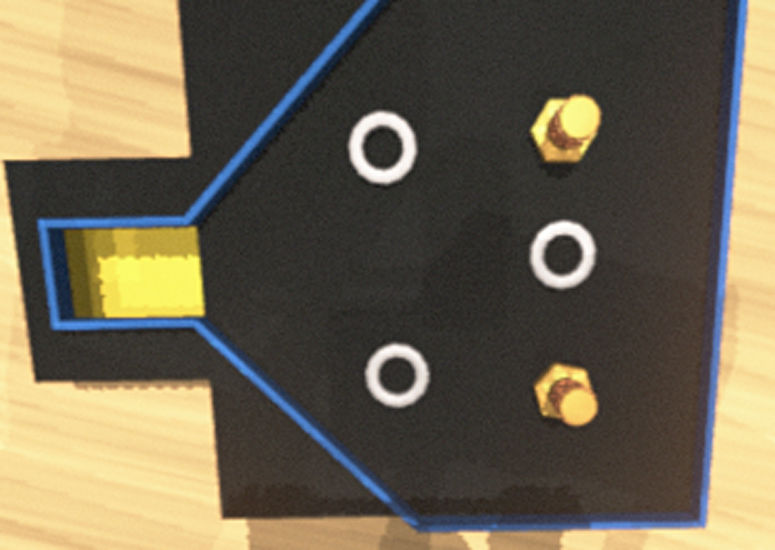

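```bash
cat >> h.py <<'E'
YAW=104.1;LIP=np.array([.5354,.146]);a=np.radians(YAW);RT=np.array([[np.cos(a),-np.sin(a)],[np.sin(a),np.cos(a)]])
def W(p,z): return np.r_[LIP+RT@(np.array(p)/1000),z]
def T(w): return (np.asarray(w)[:,:2]-LIP)@RT*1000
def washers(save=None):
    P,I=cam("wrist")
    if save: cv2.imwrite(save,I)
    m=cv2.inRange(cv2.cvtColor(I,cv2.COLOR_BGR2HSV),(0,0,140),(180,70,255));out=[]
    for c in cv2.findContours(m,cv2.RETR_EXTERNAL,cv2.CHAIN_APPROX_NONE)[0]:
        if len(c)<20: continue
        t=T(ray(P,c[:,0],.058));(x,y),r=cv2.minEnclosingCircle(t.astype(np.float32))
        if 12<r<19 and -235<x<20 and abs(y)<120: out.append((x,y,r))
    return np.array(out)
ZD,ZH,NOSE=.0535,.13,30.
def push(src,dst,back=10,first_z=ZH,vel=.08):
    """push washer from src to dst (tray mm); fingers straddle its back"""
    src,dst=np.array(src,float),np.array(dst,float);d=(dst-src)/np.linalg.norm(dst-src)
    R=rot(YAW+np.degrees(np.arctan2(d[1],d[0])));s=src-d*(NOSE+back)
    ctrl.goto(W(s,ZH),R)
    hit=ctrl.move_l(W(s,ZD),vel=.12,contact_N=6)
    if hit: print("HIT",ctrl.current_tool_pos());return False
    e=dst-d*NOSE
    ctrl.move_l(W(e,ZD),vel=vel); print("force",ctrl.current_contact_force())
    ctrl.move_l(W(e-d*8,ZD),vel=.1); ctrl.move_l(W(e-d*8,ZH),vel=.25); return True
E
python3 - <<'E'
from h import *
P=ctrl.camera_params("wrist");P["pose"]=np.load("pics/P1.npy")
print("bolts",T(ray(P,[(374.5,52.5),(375.5,156)],.056)),"lip",T(ray(P,[(231.5,91),(231.8,126)],.05)))
ctrl.command_gripper(.11);print(ctrl.current_grip_width())
print(washers())
print(push((-90,48.5),(-58,0)),ctrl.current_t())
print(washers("pics/w2.png"))
E
```

```text
bolts [[-164.8462  -56.0959]
 [-169.2529   57.599 ]] lip [[ -3.5732 -18.9097]
 [ -0.5012  20.2557]]
0.10911923522837624
[[ -90.0459   48.4623   14.751 ]
 [-166.3178   -4.7465   14.7049]
 [ -86.2391  -51.0759   14.7316]]
force [-0.508   0.1171  0.7213]
True 7.125
[[-166.2267   -4.6878   14.6607]
 [ -57.0761   -1.8624   14.6458]
 [ -86.2283  -50.9674   14.6718]]
```

View pics/w2.png

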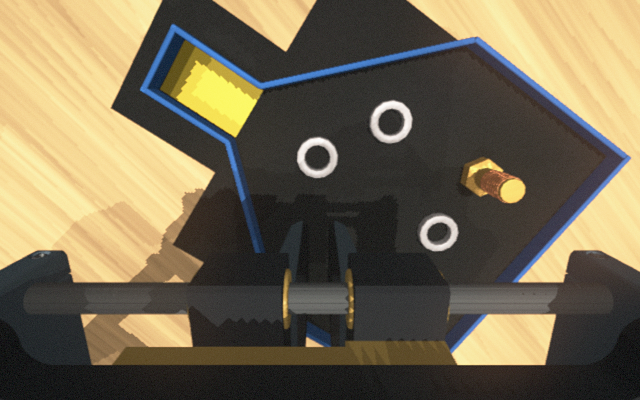

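Run:
```python
from h import *
print(push((-57.1,-1.9),(11,0)),ctrl.current_t())
print(washers("pics/w3.png"))
```

```text
force [ 0.2695  0.6296 -0.6461]
True 10.8
[]
```

View pics/w3.png

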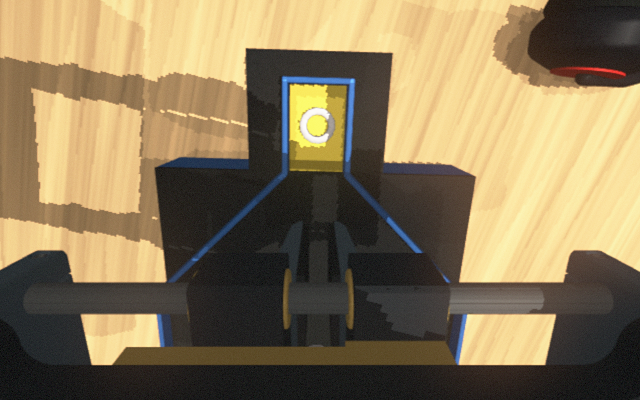

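Run:
```python
from h import *
if push((-86.2,-51),(-58,0)):
    w=washers();print(w,ctrl.current_t())
    c=[q for q in w if abs(q[0]+58)<12 and abs(q[1])<12]
    if len(c)==1:
        print(push(c[0][:2],(11,0)),ctrl.current_t()); 
        print(washers("pics/w4.png"))
```

```text
force [ 0.0212  0.055  -0.3493]
[[-166.0826   -4.2637   14.6822]
 [  19.9353    5.8884   12.2279]] 14.4917
```

Run:
```python
from h import *
print(washers("pics/w5.png"),T([ctrl.current_tool_pos()]))
```

```text
[[-166.2146   -4.2654   14.5703]] [[-76.2535 -32.5925]]
```

View pics/w5.png

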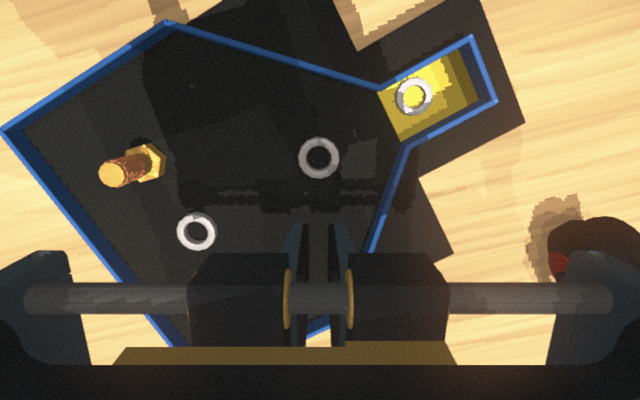

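Washer 2 is at about (319,157), shaded and below my brightness threshold. I'll lower the threshold and push it on.

```bash
sed -i 's/(0,0,140)/(0,0,95)/' h.py
python3 - <<'E'
from h import *
w=washers();print(w,ctrl.current_t())
c=[q for q in w if abs(q[0]+58)<12 and abs(q[1])<12]
if len(c)==1:
    print(push(c[0][:2],(11,0)),ctrl.current_t())
    print(washers("pics/w6.png"))
E
```

```text
[[-165.7955   -4.2687   15.3084]
 [ -57.2232    0.6722   14.6024]
 [  19.6301    6.1061   12.3881]] 14.5917
force [ 0.4405  0.6661 -0.2306]
True 18.2167
[]
```

View pics/w6.png

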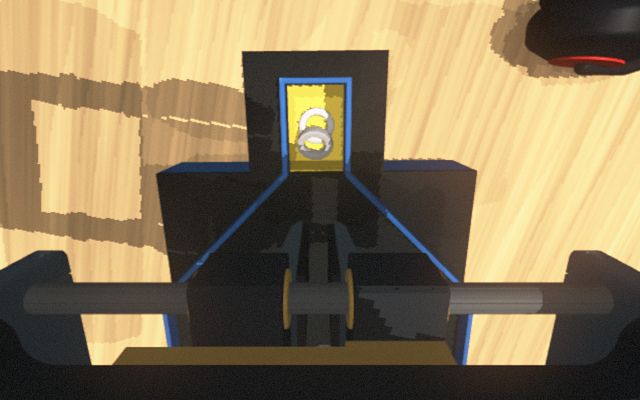

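Run:
```python
from h import *
if push((-166.1,-4.5),(-58,0),back=8):
    w=washers("pics/w7.png");print(w,ctrl.current_t())
    c=[q for q in w if abs(q[0]+58)<12 and abs(q[1])<12]
    if len(c)==1:
        print(push(c[0][:2],(11,0)),ctrl.current_t())
        cv2.imwrite("pics/a.png",ctrl.read_camera("wrist"))
        ctrl.goto(np.array([.49,.03,.29]),rot(13)); P,I=cam("wrist"); cv2.imwrite("pics/b.png",I)
        cv2.imwrite("pics/w8.png",np.vstack([cv2.imread("pics/a.png")[:240],I[:240]])); print(ctrl.current_t())
```

```text
force [-0.7636 -0.1881  0.1516]
[[-57.3332  -0.9797  14.836 ]
 [ 17.8612   1.1093  17.7224]] 22.1583
force [-0.3599  0.0398 -0.6021]
True 25.0417
26.4833
```

View pics/w8.png

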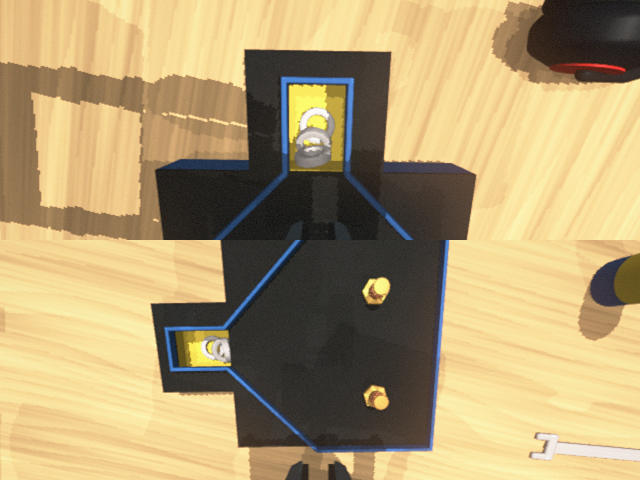

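The last view shows all three washers in the box below the deck (upper half, about (315,120–160)). The bolts stand unmoved at (376,50) and (376,157), so I'm signing off.

```bash
python3 -c "
from bench import ctrl
print(ctrl.sign_off())"
```

```text
the job is handed in; nothing more can be done
None
```

I pushed all three washers through the gate one at a time; they lie in the yellow box, the second and third leaning on those beneath, with both bolts standing where they were, and I handed the job in at about 26.5 s.

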